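# Unhook the colour-sample board from its counter holder

## Robot

A 7-joint arm with a two-finger parallel gripper is mounted at the origin on the work surface. World frame = base frame: x ahead of the robot, y to its left, z up, the work surface at z = 0. Lengths are in mm, angles in degrees, forces in N, time in s.
With the tool pointing down it reaches from about 400 to 900 mm from the base axis. Payload 5.6 kg.
Tool frame: the origin (TCP) lies midway between the tips of the shut fingers; the grasp point (between the pads) lies 19 mm behind it; z points along the fingers, y is the line along which they close (so a half turn about z gives the same grasp; the last joint's range is limited). The gripper opens to 92 mm and grips with 3 to 60 N. Pads are 20 mm wide; open, the fingers measure 128 mm over their backs; the gripper's body (75 mm by 189 mm) begins 69 mm behind the grasp point.
Start: joints at [73.167, 26.786, -0.665, 91.828, 0.344, 61.387, -3.226], TCP at [161.274, -629.682, 214.592] pointing down, gripper open.
Joint ranges: [-144.91, 144.91], [-17.63, 115.5], [-89.93, 88.59], [15.96, 139.68], [-74.01, 254.01], [8.47, 105.57], [-167.45, 167.45]. Speed limits (degrees/s): [147.25, 147.25, 180, 180, 180, 180, 180].

## Interface

Orientations are given as a 3x3 rotation matrix whose columns are the frame's x, y, z axes.
In Python, from workcell import manip gives the robot as it stands.
- The arm moves only by the tool move_arm, never from a script. Its argument "steps" is a list of rows, each an object of numbers: "jaw": the finger opening in mm, from 0 to 91.9; "x", "y", "z": the shift along the tool's x, y, z in mm; "spin": the turn about the tool's z in degrees. In form: [{"jaw": .., "x": .., "y": .., "z": .., "spin": ..}, ...]. A call has 1 to 8 rows; each row shifts and turns the commanded pose from where the row before left it, along the tool's axes as they then stand; what a row does not reach is not made up. A row lasts 1/12 s, in which the tool goes at most 41.7 mm and 7.16 degrees, less where a joint would pass 70% of its speed; a pose out of reach is approached as far as the arm can. A call with a gripper value outside its range is refused whole. The fingers move at their own pace and stop on an object; "squeeze" is the grip in N (left out, the last holds). Time passes only in rows, so rows that do not move let the fingers close. It gives the time, the measured TCP pose, the force, the opening and the grip force at its end, in the units of the state.
- manip.get_state(): the state, without advancing time (a new reading comes with each control period).
- manip.capture(name): name is "scene" or "top" or "wrist"; returns a dict with "pixels" (400x640x3 uint8, red, green, blue), "depth" (400x640 float32, mm along the optical axis (not along the pixel's ray), 0 where there is no reading), "fx", "fy", "cx", "cy" (pixels), "world_from_camera" (4x4, takes a point from camera to world coordinates). Camera axes: x right, y down, z forward; pixel columns grow to the right and rows downward; lengths in mm; the calibration is good to about 2 mm. The wrist camera is an equidistant fisheye: a pixel r from the principal point sees the ray r / f radians off the axis. A picture is of the moment at which its call begins.
- manip.hand_in(): hands the job in; it is judged then, once.
The state is a dict: "time_s": time; "joints": joint angles; "joint_vel": joint speeds; "effort": joint torques, N m; "tcp_pos": TCP position; "orientation": TCP orientation; "wrist_force": force on the tool from outside, world axes, zero at the start; "moment": the same for the moment, N m; "gripper_width": finger opening in mm; "grip_force": force on a finger pad.
Only numpy, scipy, OpenCV 4.12 (cv2) and the standard library are available. Lean on these libraries where they do the work, as an engineer would, in place of code of your own. Each camera call takes 0.05 s, during which the arm holds its last target. There are 200 camera calls.

## Task

The white colour-sample board is caught in its counter holder: the hook under it sits behind the orange front lip, its rear edge is under the red hood, and a steel guard bar passes over it. Tilt its handle end up by feel until the hook clears the lip without jamming against the guard bar, draw the board out forwards through the gap between lip and bar, and gently set it down in the middle of the blue mat, colours up, lengthwise along the mat with the handle away from the robot. Never force it in the holder, and leave the stock on the counter, also the tin on the mat, where it is.

Things in the scene. Friction and masses are not known exactly. Their poses are not given: they have to be found in the camera images.
- board: White board, 12 coloured discs on top, loose, 0.10 to 0.18 kg. Origin on the plate's underside on its centre line; +x to the handle end, z up. Plate 6 mm thick, x=-65 to 106 mm, 76 mm wide up to x=44 mm, then 40 mm. Starts level in the holder, axes along the holder's within 1 degree, origin within 2 mm of the point 55 mm above the holder's origin.
- handle (a point): Grasp point in the board's black upright grip fin: board x=88 mm, z=32 mm. The fin is 12 mm thick across y, 34 mm long (x=71 to 105 mm), z=6 to 46 mm.
- hook (a point): Middle of the lower edge of the board's yellow hook: board x=38 mm, z=-32 mm. The hook is a cross plate 70 mm wide, x=36 to 40 mm, hanging 32 mm below the plate. Set down on a flat surface, the board rests on its rear edge and this hook, handle end up by 0.31 rad, its origin 20 mm above the surface.
- tail (a point): Middle of the board's rear lower edge: board x=-65 mm, z=0. The handle end is tilted up about this edge.
- holder: Black counter holder, fixed. Origin at counter level, z up, +x forwards: the way the board is drawn out. The board lies on a floor 55 mm up (x=-73 to 30 mm) between side walls 12 mm higher, with 2.5 mm play each side. Keep the force between board and any part of the holder (added over all contacts) well under 18 N.
- hood (a point): Front lower edge of the holder's red hood (holder x=-57 mm, 65.5 mm up). It covers the board's rear 8 mm, 4.5 mm above the plate, so the board can be freed only tilted, not lifted level. The back wall is 4 mm behind the board.
- gate_foot (a point): Foot of the gate (holder x=49 mm, counter level): orange lip 4 mm thick (rear face 7 mm in front of the hook), two posts (outside to y=+-64 mm), steel guard bar 6 mm thick above the lip. From lip top to bar underside is 41.5 mm; hook and plate take 38 mm, leaving 3.5 mm of play. Lip and bar are one rigid, fixed frame whose height differs each time.
- gate_low (a point): Where the lip's top would be at the frame's lowest setting: 28 mm above the counter. NOT measured: the true height is 0 to 26 mm more (lip top 28 to 54 mm, bar underside 69.5 to 95.5 mm). Find it by feel, raising the handle end until the plate lightly touches the bar (then lower the hook 2 mm), or by sight.
- mat: Blue mat, 260 mm (x) by 170 mm (y), 4 mm thick, fixed on the counter; origin under its centre; +x points to its edge far from the robot.
- mat_top (a point): Centre of the mat's upper face.
- tin_mat: Aluminium tin, 38 mm across, 24 mm high, standing on a rear corner of the mat (x about -92 mm, y about 62 mm in the mat's frame); origin at the centre of its underside.
- tin_a: Aluminium tin, 54 mm across, 30 mm high, origin under its centre.
- tin_b: Aluminium tin, 54 mm across, 30 mm high, origin under its centre.
- jar_violet: Violet jar, black lid, 70 mm across, 62 mm high, origin under its centre.
- jar_mint: Mint green jar, black lid, 70 mm across, 62 mm high, origin under its centre.
- jar_red: Red jar, black lid, 70 mm across, 62 mm high, origin under its centre.
- bottle: Green bottle, black cap, 44 mm across, 110 mm high, origin under its centre.
There are look-alikes about, which are no part of the job. Leave any yellow look-alike of the holder alone.

How it is judged (in metres and radians):
On the way, in this order (a step that is already met when the one before it is completed fails the run):
1. the hook is over and in front of the lip, the rear of the board still in the holder (x of hook in the frame of holder above 0.058 m and x of tail in the frame of holder below 0.04 m), for 0.02 s.
2. the whole board is out in front of the holder (x of tail in the frame of holder above 0.055 m), for 0.05 s.
At the end, for the whole second after the job is handed in: The board rests, colours up, on its hook and rear edge on the mat (both within 8 mm of the mat's face, lean under 0.42 rad), its origin within 30 mm of the mat's centre, its length within 0.5 rad (lean included) of the mat's, handle end towards the mat's far edge, released and still (horizontal distance between board and mat_top below 0.03 m and angle between board's own z axis and vertical below 0.42 rad and z of each of hook, tail in the frame of mat below 0.012 m and angle between the x axis of board and the x axis of mat, either way round below 0.5 rad and x of handle in the frame of mat above 0.03 m and linear speed of board below 0.02 m/s and angular speed of board below 0.1 rad/s); the robot touches nothing.
It fails at once if board forced in the holder: more than 18 N between board and holder (contact force between board and holder above 18 N).
It fails at once if board banged down on or pressed into the mat: more than 25 N (contact force between board and mat above 25 N).
It fails at once if a piece of stock moved by more than 15 mm (distance of any of tin_mat, tin_a, tin_b, jar_violet, jar_mint, jar_red, bottle from where it was at the start of the episode above 0.015 m).
It also fails if it takes over 72 s, if anything falls off the work surface, if the arm or the gripper's body presses on something with over 40 N, if the wrist force passes 120 N, or if a joint passes its speed limit or range.

## Working session

There is one attempt and no reset: what is moved stays moved. The work goes in short steps, Python scripts to look and compute and a tool call to move; the robot and the scene stay as the last step left them, time stands still between calls to the robot, and variables do not carry over. Pictures are saved under pics/ and viewed, at most 10 in all, crops included, and the job is handed in when it is done.

Besides the shell and the picture viewer there is one more tool, called after "Call:" in YAML: its name, and indented under it one key for each argument. move_arm: Moves the arm, as the interface text tells. Its arguments: {"type":"object","properties":{"steps":{"type":"array"},"squeeze":{"type":"number"}},"required":["steps"]}

```bash
mkdir -p pics; ls; cat > h.py <<'E'
import numpy as np, cv2
from workcell import manip
def cap(n,f):
    c=manip.capture(n); cv2.imwrite(f'pics/{f}.png',c['pixels'][:,:,::-1]); 
    np.savez(f'pics/{f}.npz',**{k:np.array(v) for k,v in c.items()}); return c
def load(f): return dict(np.load(f'pics/{f}.npz'))
def pts(c):  # world xyz per pixel (pinhole)
    v,u=np.mgrid[0:400,0:640]; d=c['depth']
    p=np.stack([(u-c['cx'])/c['fx']*d,(v-c['cy'])/c['fy']*d,d,np.ones_like(d)],-1)
    return (p@np.array(c['world_from_camera']).T)[...,:3]
E
python3 - <<'E'
from h import *
a=cap('scene','s0'); b=cap('top','t0'); 
s=manip.get_state(); print({k:np.round(s[k],2).tolist() for k in s})
for c in(a,b): print(np.round(c['world_from_camera'],2).tolist(),c['fx'])
E
```

```text
pics
{'time_s': 0.1, 'joints': [73.17, 26.83, -0.67, 91.87, 0.35, 61.39, -3.23], 'joint_vel': [0.06, -0.1, 0.12, -0.05, 0.04, -0.04, 0.0], 'effort': [0.0, -52.16, -0.01, -24.44, -0.06, 0.01, 0.0], 'tcp_pos': [161.12, -629.19, 213.77], 'orientation': [[0.97, 0.25, -0.0], [0.25, -0.97, 0.0], [-0.0, -0.0, -1.0]], 'wrist_force': [-1.41, -0.19, 0.36], 'moment': [-0.02, 0.01, -0.02], 'grip_force': 0.0, 'gripper_width': 91.89}
[[-0.75, 0.39, -0.53, 1353.77], [0.66, 0.43, -0.62, 901.04], [-0.01, -0.82, -0.58, 914.38], [0.0, 0.0, 0.0, 1.0]] 504.5549317492081
[[0.03, -0.98, 0.2, 353.47], [-1.0, -0.03, -0.01, 7.01], [0.02, -0.2, -0.98, 1105.92], [0.0, 0.0, 0.0, 1.0]] 422.3998537690605
```

View pics/t0.png

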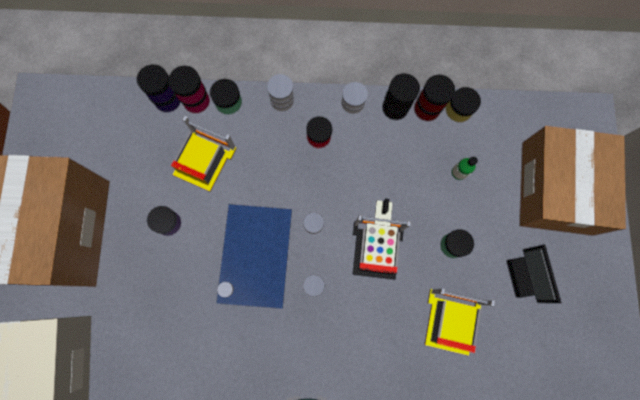

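View pics/s0.png

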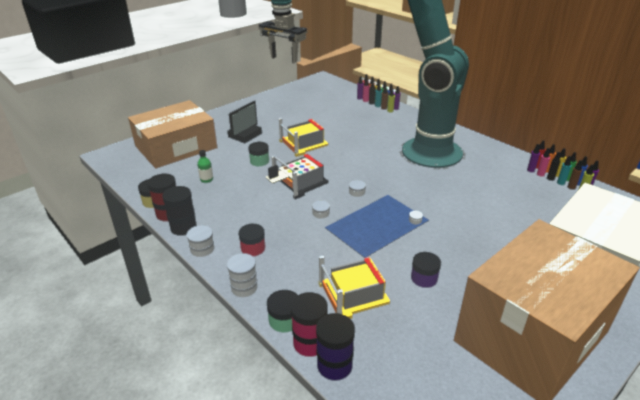

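```bash
python3 - <<'E'
from h import *
c=load('t0'); P=pts(c); hsv=cv2.cvtColor(c['pixels'],cv2.COLOR_RGB2HSV)
H,S,V=[hsv[...,i].astype(int) for i in range(3)]
def reg(m,x0,x1,y0,y1):
    k=np.zeros_like(m); k[y0:y1,x0:x1]=m[y0:y1,x0:x1]; return k&(c['depth']>0)
m=reg((H>100)&(H<125)&(S>120)&(V>50),205,300,195,315)
q=P[m]; print('mat z',np.median(q[:,2])); print(cv2.minAreaRect(q[:,:2].astype(np.float32)))
m=reg((H<8)|(H>172),340,410,255,285)&(S>150); q=P[m]; print('hood',len(q),np.median(q,0),cv2.minAreaRect(q[:,:2].astype(np.float32)))
q=P[230:262,364:396].reshape(-1,3); print('plate',np.median(q,0), np.percentile(q[:,2],[5,95]))
for n,(u,v) in dict(handle=(385,205),pl=(380,245),barL=(362,219),barR=(407,224),barM=(380,221),tinA=(313,222),tinB=(313,285),tm=(225,289),mint=(458,243),red=(319,131),bot=(465,168),vio=(163,221)).items(): print(n,np.round(np.median(P[v-2:v+3,u-2:u+3].reshape(-1,3),0)))
x=c['pixels'][180:290,330:430]; cv2.imwrite('pics/c1.png',cv2.resize(x[:,:,::-1],None,fx=5,fy=5,interpolation=cv2.INTER_CUBIC))
c=load('s0'); x=c['pixels'][140:210,240:350]; y=cv2.resize(x[:,:,::-1],None,fx=6,fy=6,interpolation=cv2.INTER_CUBIC); cv2.imwrite('pics/c2.png',y)
E
```

```text
mat z 3.4808993653798552
((453.84759521484375, 151.72096252441406), (165.55453491210938, 255.97366333007812), 87.05081939697266)
hood 268 [ 424.29728223 -164.04467599   68.1127424 ] ((434.2764892578125, -159.47601318359375), (90.78528594970703, 36.32257080078125), 84.8399887084961)
plate [ 480.37489164 -164.38619023   60.31591708] [56.66204009 64.10455097]
handle [ 576. -171.   99.]
pl [ 482. -166.   60.]
barL [ 541. -117.   93.]
barR [ 530. -226.   94.]
barM [ 539. -162.   96.]
tinA [540.   3.  29.]
tinB [380.  -2.  30.]
tm [364. 218.  27.]
mint [ 492. -360.   61.]
red [777.  -6.  61.]
bot [ 683. -381.   77.]
vio [525. 377.  62.]
```

View pics/c1.png

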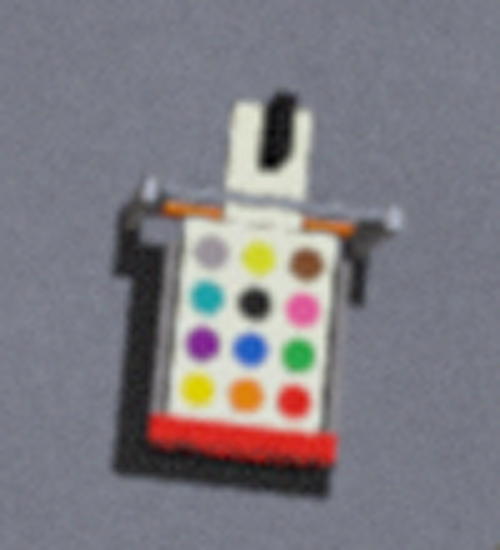

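View pics/c2.png

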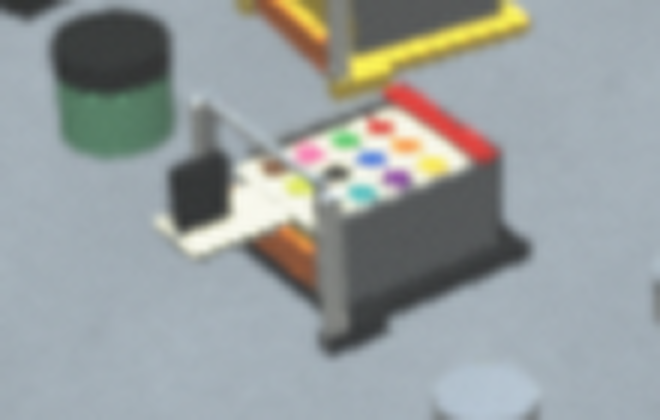

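Call:
move_arm:
  steps:
    - {"spin":7}
    - {"spin":7}
    - {"spin":5.7}
    - {"x":20.7,"y":-27.4}
    - {"x":20.7,"y":-27.4}
    - {"x":20.7,"y":-27.4}
    - {"x":20.7,"y":-27.4}
    - {"x":20.7,"y":-27.4}

```text
invalid input
```

Call:
move_arm:
  steps:
    - {"x":20.7,"y":-27.4}
    - {"x":20.7,"y":-27.4}
    - {"x":20.7,"y":-27.4}
    - {"x":20.7,"y":-27.4}
    - {"x":20.7,"y":-27.4}
    - {"x":20.7,"y":-27.4}
    - {"x":20.7,"y":-27.4}
    - {"x":20.7,"y":-27.4}

```text
invalid input
```

Call:
move_arm:
  steps:
    - {"x":20.7,"y":-27.4}
    - {"x":20.7,"y":-27.4}
    - {"x":20.7,"y":-27.4}
    - {"x":20.7,"y":-27.4}
    - {"x":20.7,"y":-27.4}
    - {}
    - {}

```text
invalid input
```

```bash
python3 - <<'E'
from h import *
c=cap('wrist','w1'); print(np.round(c['world_from_camera'],3).tolist(),c['fx'],c['cx'],c['cy'])
s=manip.get_state(); print({k:np.round(s[k],3).tolist() for k in s})
E
```

```text
[[0.247, -0.938, -0.242, 229.674], [-0.969, -0.24, -0.06, -612.351], [-0.002, 0.249, -0.969, 383.874], [0.0, 0.0, 0.0, 1.0]] 309.70691628693146 315.2739049304896 201.4819454396628
{'time_s': 0.15, 'joints': [73.168, 26.825, -0.666, 91.869, 0.345, 61.386, -3.224], 'joint_vel': [-0.007, -0.074, 0.034, -0.157, 0.057, 0.054, -0.0], 'effort': [0.001, -52.095, -0.012, -24.397, -0.057, 0.015, 0.0], 'tcp_pos': [161.139, -629.245, 213.856], 'orientation': [[0.969, 0.248, -0.0], [0.248, -0.969, 0.001], [-0.0, -0.001, -1.0]], 'wrist_force': [0.257, -0.304, -0.717], 'moment': [-0.039, 0.018, -0.019], 'grip_force': 0.0, 'gripper_width': 92.158}
```

View pics/w1.png

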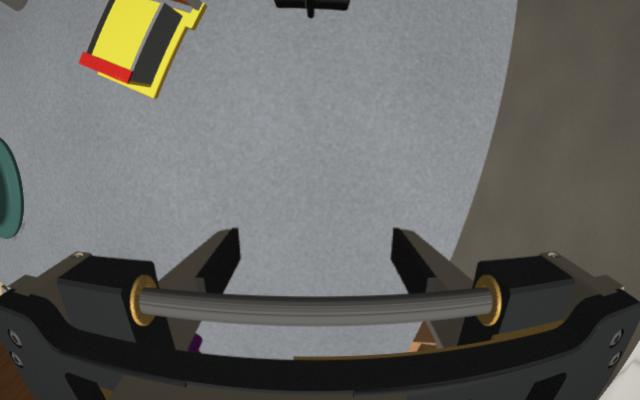

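Call:
move_arm:
  steps:
    - {"jaw":91,"x":0,"y":0,"z":0,"spin":7}
    - {"jaw":91,"x":0,"y":0,"z":0,"spin":7}
    - {"jaw":91,"x":0,"y":0,"z":0,"spin":5.7}
    - {"jaw":91,"x":14.1,"y":-30.7,"z":0,"spin":0}
    - {"jaw":91,"x":14.1,"y":-30.7,"z":0,"spin":0}
    - {"jaw":91,"x":14.1,"y":-30.7,"z":0,"spin":0}
    - {"jaw":91,"x":14.1,"y":-30.7,"z":0,"spin":0}
    - {"jaw":91,"x":14.1,"y":-30.7,"z":0,"spin":0}

```text
time_s: 0.82
tcp_pos: [246.2, -481.7, 214.3]
orientation: [[0.996, -0.093, -0.0], [-0.093, -0.996, 0.0], [-0.0, -0.0, -1.0]]
wrist_force: [0.5, 0.4, 0.4]
gripper_width: 90.8
grip_force: 0.0
```

Call:
move_arm:
  steps:
    - {"jaw":91,"x":14.1,"y":-30.7,"z":0,"spin":0}
    - {"jaw":91,"x":14.1,"y":-30.7,"z":0,"spin":0}
    - {"jaw":91,"x":14.1,"y":-30.7,"z":0,"spin":0}
    - {"jaw":91,"x":14.1,"y":-30.7,"z":0,"spin":0}
    - {"jaw":91,"x":14.1,"y":-30.7,"z":0,"spin":0}
    - {"jaw":91,"x":14.1,"y":-30.7,"z":0,"spin":0}
    - {"jaw":91,"x":14.1,"y":-30.7,"z":0,"spin":0}
    - {"jaw":91,"x":14.1,"y":-30.7,"z":0,"spin":0}

```text
time_s: 1.48
tcp_pos: [381.3, -247.8, 214.6]
orientation: [[0.996, -0.093, 0.0], [-0.093, -0.996, -0.0], [0.0, 0.0, -1.0]]
wrist_force: [1.3, -0.0, -0.1]
gripper_width: 91.0
grip_force: 0.0
```

Call:
move_arm:
  steps:
    - {"jaw":91,"x":14.1,"y":-30.7,"z":0,"spin":0}
    - {"jaw":91,"x":14.1,"y":-30.7,"z":0,"spin":0}
    - {"jaw":91,"x":14.1,"y":-30.7,"z":0,"spin":0}
    - {"jaw":91,"x":0,"y":0,"z":0,"spin":0}
    - {"jaw":91,"x":0,"y":0,"z":0,"spin":0}

```text
time_s: 1.9
tcp_pos: [432.1, -160.0, 214.5]
orientation: [[0.996, -0.089, -0.0], [-0.089, -0.996, 0.0], [-0.0, -0.0, -1.0]]
wrist_force: [-0.9, -0.5, -0.6]
gripper_width: 91.1
grip_force: 0.0
```

```bash
python3 - <<'E'
from h import *
c=cap('wrist','w1'); print(np.round(c['world_from_camera'],3).tolist(),c['fx'],c['cx'],c['cy'])
s=manip.get_state(); print({k:np.round(s[k],3).tolist() for k in s})
E
```

```text
[[-0.089, -0.965, -0.248, 502.514], [-0.996, 0.086, 0.023, -166.44], [-0.001, 0.249, -0.968, 384.581], [0.0, 0.0, 0.0, 1.0]] 309.70691628693146 315.2739049304896 201.4819454396628
{'time_s': 1.95, 'joints': [30.408, 9.45, -15.434, 116.538, 3.104, 54.424, -81.898], 'joint_vel': [1.55, -0.22, 1.605, 0.26, 0.069, 0.104, -0.024], 'effort': [-1.207, -31.89, -2.072, -22.856, -0.111, -0.101, -0.025], 'tcp_pos': [431.347, -161.516, 214.354], 'orientation': [[0.996, -0.092, -0.001], [-0.092, -0.996, -0.0], [-0.001, 0.0, -1.0]], 'wrist_force': [-0.053, 0.161, -1.203], 'moment': [-0.061, 0.072, 0.01], 'grip_force': 0.0, 'gripper_width': 91.272}
```

View pics/w1.png

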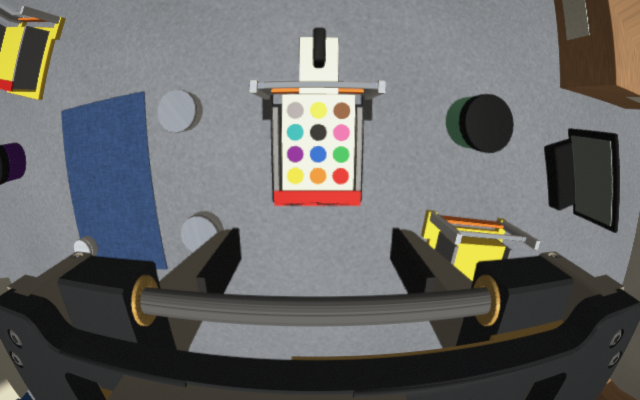

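```bash
cat >> h.py <<'E'
def fpts(c):
    v,u=np.mgrid[0:400,0:640].astype(float); x=(u-c['cx'])/c['fx']; y=(v-c['cy'])/c['fy']
    t=np.hypot(x,y)+1e-9; d=c['depth']; k=d*np.tan(t)/t
    return (np.stack([x*k,y*k,d,np.ones_like(d)],-1)@np.array(c['world_from_camera']).T)[...,:3]
E
python3 - <<'E'
from h import *
c=load('w1'); P=fpts(c); px=c['pixels'].astype(int)
hsv=cv2.cvtColor(c['pixels'],cv2.COLOR_RGB2HSV).astype(int); H,S,V=hsv[...,0],hsv[...,1],hsv[...,2]
U=np.array([[(295,110),(318,110),(341,110)],[(295,132),(318,132),(341,132)],[(295,154),(318,154),(341,154)],[(295,176),(318,176),(341,176)]])
# disc centres by flood components against white
r=np.zeros((400,640),np.uint8); white=(V>190)&(S<40); r[100:190,284:354]=~white[100:190,284:354]
n,l,st,ce=cv2.connectedComponentsWithStats(r)
D=[]
for i in range(1,n):
    if 60<st[i,4]<400:
        q=np.median(P[l==i],0); D.append(q)
D=np.array(D); print('discs',len(D),np.round(D,1).tolist())
m=np.zeros((400,640),bool); m[188:206,268:368]=1; m&=((H<8)|(H>172))&(S>150)
q=P[m]; print('hood',np.median(q,0),cv2.minAreaRect(q[:,:2].astype(np.float32)))
fin=np.zeros((400,640),bool); fin[24:72,308:332]=1; fin&=(V<70); q=P[fin]; t=q[q[:,2]>90]; print('fin top',len(t),np.median(t,0),t.min(0),t.max(0))
# bar pixels
for u in (275,290,300,310,320,330,345,360):
    col=P[78:104,u]; print(u,[(78+i,round(float(a[0])),round(float(a[2]))) for i,a in enumerate(col) if i%2==0])
E
```

```text
discs 12 [[516.4, -170.6, 61.5], [518.9, -146.3, 61.6], [514.1, -194.2, 61.7], [495.9, -144.3, 61.7], [493.5, -168.2, 61.6], [491.1, -191.8, 61.7], [473.0, -141.9, 61.6], [470.5, -165.9, 61.7], [468.4, -189.8, 61.6], [450.1, -139.8, 61.6], [447.9, -163.7, 61.7], [445.5, -187.7, 61.7]]
hood [ 425.98028852 -161.28341273   69.47350706] ((460.4346923828125, -164.21734619140625), (90.96511840820312, 84.21649932861328), 84.81023406982422)
fin top 388 [ 575.08826757 -176.14282776  100.79437436] [ 502.51444695 -182.18859347   90.16603725] [ 592.9589844  -166.43958762  384.58133753]
275 [(78, 565, -1), (80, 562, 0), (82, 545, 99), (84, 543, 101), (86, 541, 101), (88, 539, 99), (90, 543, 53), (92, 541, 54), (94, 544, -1), (96, 542, 1), (98, 539, -1), (100, 537, -1), (102, 534, 0)]
290 [(78, 562, -1), (80, 560, 1), (82, 543, 101), (84, 541, 100), (86, 539, 101), (88, 543, 52), (90, 541, 51), (92, 539, 52), (94, 542, 1), (96, 534, 62), (98, 532, 62), (100, 530, 61), (102, 527, 62)]
300 [(78, 552, 62), (80, 550, 60), (82, 542, 100), (84, 540, 101), (86, 538, 100), (88, 541, 61), (90, 539, 61), (9
[... 402 characters left out ...]
 60), (92, 535, 60), (94, 533, 61), (96, 531, 61), (98, 529, 62), (100, 527, 61), (102, 524, 61)]
330 [(78, 549, 62), (80, 547, 62), (82, 539, 101), (84, 538, 101), (86, 536, 99), (88, 538, 62), (90, 536, 60), (92, 534, 61), (94, 532, 60), (96, 530, 60), (98, 528, 59), (100, 526, 61), (102, 524, 60)]
345 [(78, 556, 0), (80, 554, 0), (82, 539, 99), (84, 537, 100), (86, 535, 100), (88, 538, 53), (90, 536, 52), (92, 534, 53), (94, 536, 1), (96, 529, 62), (98, 527, 59), (100, 525, 61), (102, 523, 60)]
360 [(78, 555, 1), (80, 553, 1), (82, 538, 99), (84, 536, 100), (86, 534, 101), (88, 532, 99), (90, 535, 53), (92, 533, 53), (94, 532, 33), (96, 533, 0), (98, 530, 0), (100, 527, 1), (102, 525, 2)]
```

```bash
python3 - <<'E'
from h import *
c=load('w1'); P=fpts(c); px=c['pixels']; V=px.max(-1)
b=P[74:94,245:395].reshape(-1,3); b=b[(b[:,2]>95)&(b[:,2]<105)&(b[:,1]>-220)&(b[:,1]<-105)]
k=cv2.fitLine(b[:,:2].astype(np.float32),cv2.DIST_HUBER,0,.01,.01).ravel(); print('bar yaw',90-abs(np.degrees(np.arctan2(k[1],k[0]))),k,'z',np.median(b[:,2]),b.min(0),b.max(0))
th=np.radians(-5.5); ex=np.array([np.cos(th),np.sin(th)]); ey=np.array([-ex[1],ex[0]])
def rng(q,n): print(n,len(q),'x',np.round(np.percentile(q[:,:2]@ex,[1,50,99]),1),'y',np.round(np.percentile(q[:,:2]@ey,[1,50,99]),1),'z',np.round(np.median(q[:,2]),1))
rng(b,'bar')
f=P[20:80,300:340].reshape(-1,3); vv=V[20:80,300:340].ravel(); rng(f[(f[:,2]>98)&(f[:,2]<104)&(vv<90)],'fin')
p=P[30:200,270:366].reshape(-1,3); rng(p[(abs(p[:,2]-61.6)<2.5)],'plate all'); 
p=P[30:72,290:350].reshape(-1,3); rng(p[(abs(p[:,2]-61.6)<2.5)],'plate front')
w=P[100:190,265:372].reshape(-1,3); rng(w[(abs(w[:,2]-67.6)<1.5)],'walls')
h=P[185:210,262:372].reshape(-1,3); rng(h[(h[:,2]>66)&(h[:,2]<80)],'hood')
E
```

```text
bar yaw 5.251663 [ 9.1530502e-02  9.9580228e-01  5.3903082e+02 -1.6392905e+02] z 100.18586959046411 [ 531.9165153  -219.40469326   95.04278873] [ 550.28436009 -108.59628589  102.72519619]
bar 788 x [547.5 552.2 557.1] y [-166.2 -108.7  -56.6] z 100.2
fin 389 x [574.6 590.3 606.6] y [-125.7 -120.2 -114.8] z 100.8
plate all 8525 x [446.7 508.3 605.5] y [-157.7 -120.3  -82.7] z 61.2
plate front 915 x [571.5 588.  609.2] y [-140.3 -121.8 -101. ] z 61.0
walls 726 x [448.4 490.5 533.2] y [-165.  -159.7  -73.8] z 67.2
hood 1364 x [431.  439.1 450.9] y [-164.8 -119.6  -74.4] z 69.5
```

Call:
move_arm:
  steps:
    - {"jaw":60,"x":29.2,"y":0.3,"z":0,"spin":0}
    - {"jaw":60,"x":29.2,"y":0.3,"z":0,"spin":0}
    - {"jaw":60,"x":29.2,"y":0.3,"z":0,"spin":0}
    - {"jaw":60,"x":29.2,"y":0.3,"z":0,"spin":0}
    - {"jaw":60,"x":29.2,"y":0,"z":0,"spin":0}
    - {"jaw":60,"x":0,"y":0,"z":30,"spin":0}
    - {"jaw":60,"x":0,"y":0,"z":30,"spin":0}
    - {"jaw":60,"x":0,"y":0,"z":0,"spin":0}

```text
time_s: 2.62
tcp_pos: [572.2, -177.7, 148.5]
orientation: [[0.995, -0.096, -0.011], [-0.096, -0.995, 0.002], [-0.011, -0.001, -1.0]]
wrist_force: [-2.5, -0.5, -1.0]
gripper_width: 60.0
grip_force: 0.0
```

```bash
python3 - <<'E'
from h import *
c=cap('wrist','w2'); P=fpts(c); V=c['pixels'].max(-1); s=manip.get_state(); print(s['tcp_pos'],s['orientation'])
th=np.radians(-5.3); ex=np.array([np.cos(th),np.sin(th)]); ey=np.array([-ex[1],ex[0]])
t=np.array(s['tcp_pos'])[:2]
q=P.reshape(-1,3); r=q[:,:2]-t; X=r@ex; Y=r@ey
m=(abs(X)<30)&(abs(Y)<14)&(abs(q[:,2]-101)<3)
print(m.sum(),np.percentile(X[m],[1,50,99]),np.percentile(Y[m],[1,50,99]),np.median(q[m,2]))
E
```

```text
[ 573.63936627 -177.76063928  151.4240573 ] [[ 9.95408673e-01 -9.54220047e-02 -7.49758417e-03]
 [-9.54154174e-02 -9.95436778e-01  1.23224682e-03]
 [-7.58095449e-03 -5.11204045e-04 -9.99971133e-01]]
677 [-12.72158375   4.61560727  20.00793029] [-4.28131422  1.65905034  7.64528977] 100.6819876742322
```

View pics/w2.png

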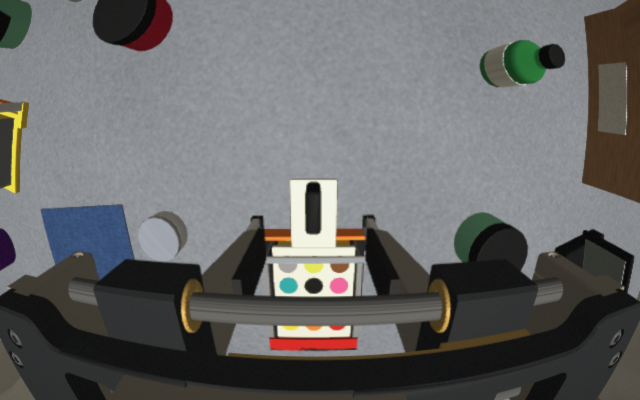

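Call:
move_arm:
  steps:
    - {"jaw":60,"x":0,"y":0,"z":25,"spin":0}
    - {"jaw":60,"x":0,"y":0,"z":25,"spin":0}
    - {"jaw":60,"x":0,"y":0,"z":15,"spin":0}
    - {"jaw":60,"x":0,"y":0,"z":10,"spin":0}
    - {"jaw":60,"x":0,"y":0,"z":6,"spin":0}
    - {"jaw":60,"x":0,"y":0,"z":0,"spin":0}
    - {"jaw":60,"x":0,"y":0,"z":0,"spin":0}
    - {"jaw":60,"x":0,"y":0,"z":0,"spin":0}

```text
time_s: 3.33
tcp_pos: [577.8, -176.8, 75.0]
orientation: [[0.996, -0.093, 0.002], [-0.093, -0.996, -0.001], [0.002, 0.001, -1.0]]
wrist_force: [-0.6, 0.2, -0.3]
gripper_width: 59.9
grip_force: 0.0
```

Call:
move_arm:
  steps:
    - {"jaw":60,"x":-0.5,"y":-0.5,"z":3,"spin":0}
    - {"jaw":60,"x":0,"y":0,"z":3,"spin":0}
    - {"jaw":40,"x":0,"y":0,"z":0,"spin":0}
    - {"jaw":20,"x":0,"y":0,"z":0,"spin":0}
    - {"jaw":14,"x":0,"y":0,"z":0,"spin":0}
    - {"jaw":8,"x":0,"y":0,"z":0,"spin":0}
    - {"jaw":8,"x":0,"y":0,"z":0,"spin":0}
    - {"jaw":8,"x":0,"y":0,"z":0,"spin":0}
  squeeze: 7

```text
time_s: 4.0
tcp_pos: [576.4, -175.8, 67.6]
orientation: [[0.996, -0.093, 0.0], [-0.093, -0.996, -0.0], [0.0, 0.0, -1.0]]
wrist_force: [0.2, -0.3, -0.9]
gripper_width: 22.3
grip_force: 0.0
```

```bash
python3 - <<'E'
from h import *
s=manip.get_state(); print({k:np.round(s[k],3).tolist() for k in ('time_s','tcp_pos','orientation','wrist_force','moment','gripper_width','grip_force','joint_vel')})
# arc of handle about tail (tool x back, z up) vs tilt
for d in (0,3,6,9,12,14,15,15.5,16,16.3,16.6,17,17.5):
    t=np.radians(d); s_,c_=np.sin(t),np.cos(t)
    print(d,'dx',round(153*c_-32*s_-153,2),'dz',round(153*s_+32*c_-32,2),'hook z',round(55+101*s_-32*c_,2),'top@46',round(55+111*np.tan(t)+6/c_,2))
E
```

```text
{'time_s': 4.0, 'tcp_pos': [576.414, -175.793, 67.584], 'orientation': [[0.996, -0.093, 0.0], [-0.093, -0.996, -0.0], [0.0, 0.0, -1.0]], 'wrist_force': [0.203, -0.267, -0.92], 'moment': [0.046, -0.009, 0.036], 'gripper_width': 22.313, 'grip_force': 0.0, 'joint_vel': [0.004, -0.036, 0.085, -0.081, -0.006, 0.083, 0.051]}
0 dx 0.0 dz 0.0 hook z 23.0 top@46 61.0
3 dx -1.88 dz 7.96 hook z 28.33 top@46 66.83
6 dx -4.18 dz 15.82 hook z 33.73 top@46 72.7
9 dx -6.89 dz 23.54 hook z 39.19 top@46 78.66
12 dx -10.0 dz 31.11 hook z 44.7 top@46 84.73
14 dx -12.29 dz 36.06 hook z 48.38 top@46 88.86
15 dx -13.5 dz 38.51 hook z 50.23 top@46 90.95
15.5 dx -14.12 dz 39.72 hook z 51.15 top@46 92.01
16 dx -14.75 dz 40.93 hook z 52.08 top@46 93.07
16.3 dx -15.13 dz 41.66 hook z 52.63 top@46 93.71
16.6 dx -15.52 dz 42.38 hook z 53.19 top@46 94.35
17 dx -16.04 dz 43.33 hook z 53.93 top@46 95.21
17.5 dx -16.7 dz 44.53 hook z 54.85 top@46 96.29
```

Call:
move_arm:
  steps:
    - {"jaw":8,"x":0,"y":0,"z":0,"spin":0}
    - {"jaw":8,"x":0,"y":0,"z":0,"spin":0}
    - {"jaw":8,"x":0,"y":0,"z":0,"spin":0}
    - {"jaw":8,"x":0,"y":0,"z":0,"spin":0}
    - {"jaw":8,"x":0,"y":0,"z":0,"spin":0}
    - {"jaw":8,"x":0,"y":0,"z":0,"spin":0}
  squeeze: 7

```text
time_s: 4.5
tcp_pos: [576.4, -175.9, 67.6]
orientation: [[0.996, -0.093, -0.0], [-0.093, -0.996, -0.0], [0.0, 0.0, -1.0]]
wrist_force: [-0.0, -0.1, 0.0]
gripper_width: 12.1
grip_force: 7.0
```

Call:
move_arm:
  steps:
    - {"jaw":8,"x":-0.6,"y":0,"z":-2.65,"spin":0}
    - {"jaw":8,"x":-0.6,"y":0,"z":-2.65,"spin":0}
    - {"jaw":8,"x":-0.6,"y":0,"z":-2.65,"spin":0}
    - {"jaw":8,"x":0,"y":0,"z":0,"spin":0}
    - {"jaw":8,"x":0,"y":0,"z":0,"spin":0}

```text
time_s: 4.92
tcp_pos: [574.7, -175.7, 75.8]
orientation: [[0.996, -0.093, 0.0], [-0.093, -0.996, -0.0], [0.0, 0.0, -1.0]]
wrist_force: [1.0, -0.7, -0.8]
gripper_width: 11.6
grip_force: 7.0
```

```bash
cat >> h.py <<'E'
th=np.radians(-5.3); EX=np.array([np.cos(th),np.sin(th)]); EY=np.array([-EX[1],EX[0]])
O=np.array([490.0,-165.8])  # holder origin estimate (world xy)
def board(name):
    c=cap('wrist',name); s=manip.get_state(); px=c['pixels'].astype(int); P=fpts(c).reshape(-1,3)
    r=P[:,:2]-O; X=r@EX; Y=r@EY; Z=P[:,2]
    ok=(px.min(-1)>130).ravel()&(abs(Y)<36)&(X>-55)&(X<140)&(Z>57)&(Z<110)
    ok&=~((abs(X-49)<7)&(Z>96))
    x,z=X[ok],Z[ok]
    if ok.sum()<50: print('few',ok.sum()); return
    for _ in range(15):
        k=np.polyfit(x,z,1); e=abs(z-np.polyval(k,x)); g=e<max(2,np.percentile(e,85)); x,z=x[g],z[g]
    t=np.arctan(k[0]); print('tilt',round(np.degrees(t),2),'n',len(x),'x',x.min().round(1),x.max().round(1),'plate top at x=-65,46,49,106:',np.round(np.polyval(k,[-65,46,49,106]),1),'tcp',np.round(s['tcp_pos'],2),'F',np.round(s['wrist_force'],2),'M',np.round(s['moment'],3),'t',s['time_s'])
E
python3 -c "
from h import *
board('w3')"
```

```text
tilt 1.53 n 1975 x -12.0 105.0 plate top at x=-65,46,49,106: [65.1 68.1 68.1 69.7] tcp [ 574.61 -175.67   75.64] F [-0.09  0.19 -1.51] M [ 0.026 -0.069 -0.065] t 4.9667
```

Call:
move_arm:
  steps:
    - {"jaw":8,"x":0,"y":0,"z":0,"spin":0}
    - {"jaw":8,"x":-0.7,"y":0,"z":-2.6,"spin":0}
    - {"jaw":8,"x":-0.8,"y":0,"z":-2.6,"spin":0}
    - {"jaw":8,"x":-0.8,"y":0,"z":-2.6,"spin":0}
    - {"jaw":8,"x":0,"y":0,"z":0,"spin":0}
    - {"jaw":8,"x":0,"y":0,"z":0,"spin":0}
  squeeze: 3.5

```text
time_s: 5.47
tcp_pos: [572.5, -175.5, 83.7]
orientation: [[0.996, -0.093, 0.001], [-0.093, -0.996, -0.0], [0.001, 0.0, -1.0]]
wrist_force: [-0.2, 0.6, -0.5]
gripper_width: 11.9
grip_force: 3.5
```

```bash
python3 -c "
from h import *
board('w4')"
```

```text
tilt 5.95 n 1920 x -21.9 104.4 plate top at x=-65,46,49,106: [61.2 72.7 73.  79. ] tcp [ 572.52 -175.52   83.62] F [ 0.4  -0.09 -0.04] M [ 0.048 -0.053 -0.002] t 5.5167
```

Call:
move_arm:
  steps:
    - {"jaw":8,"x":-0.9,"y":0,"z":-2.55,"spin":0}
    - {"jaw":8,"x":-0.9,"y":0,"z":-2.55,"spin":0}
    - {"jaw":8,"x":-0.95,"y":0,"z":-2.55,"spin":0}
    - {"jaw":8,"x":-1,"y":0,"z":-2.5,"spin":0}
    - {"jaw":8,"x":-1.05,"y":0,"z":-2.5,"spin":0}
    - {"jaw":8,"x":-1.1,"y":0,"z":-2.5,"spin":0}
    - {"jaw":8,"x":-1.1,"y":0,"z":-2.5,"spin":0}
    - {"jaw":8,"x":-1.1,"y":0,"z":-2.5,"spin":0}

```text
time_s: 6.18
tcp_pos: [564.1, -174.6, 103.8]
orientation: [[0.996, -0.093, 0.0], [-0.093, -0.996, -0.0], [0.0, 0.0, -1.0]]
wrist_force: [0.9, -0.0, -1.1]
gripper_width: 12.3
grip_force: 3.5
```

Call:
move_arm:
  steps:
    - {"jaw":8,"x":0,"y":0,"z":0,"spin":0}
    - {"jaw":8,"x":0,"y":0,"z":0,"spin":0}

```text
time_s: 6.35
tcp_pos: [564.4, -174.7, 103.8]
orientation: [[0.996, -0.093, 0.0], [-0.093, -0.996, -0.0], [0.001, 0.0, -1.0]]
wrist_force: [-0.3, 0.2, -1.6]
gripper_width: 12.3
grip_force: 3.5
```

```bash
python3 -c "
from h import *
board('w5')"
```

```text
tilt 13.62 n 2223 x -48.4 99.9 plate top at x=-65,46,49,106: [ 61.5  88.4  89.1 102.9] tcp [ 564.39 -174.8   103.68] F [-0.66 -1.28  0.03] M [ 0.006 -0.08  -0.008] t 6.4
```

Call:
move_arm:
  steps:
    - {"jaw":8,"x":-0.5,"y":0,"z":-1,"spin":0}
    - {"jaw":8,"x":-0.5,"y":0,"z":-1,"spin":0}
    - {"jaw":8,"x":-0.5,"y":0,"z":-1,"spin":0}
    - {"jaw":8,"x":-0.4,"y":0,"z":-0.7,"spin":0}
    - {"jaw":8,"x":0,"y":0,"z":0,"spin":0}
    - {"jaw":8,"x":0,"y":0,"z":0,"spin":0}

```text
time_s: 6.9
tcp_pos: [562.2, -174.5, 107.2]
orientation: [[0.996, -0.093, -0.0], [-0.093, -0.996, -0.0], [-0.0, 0.0, -1.0]]
wrist_force: [0.1, 0.6, -0.9]
gripper_width: 12.2
grip_force: 3.5
```

```bash
cat > g.py <<'E'
from h import *
c=cap('wrist',f'g'); board('w6')
c=load('g'); P=fpts(c); q=P.reshape(-1,3); r=q[:,:2]-O; X=r@EX; Y=r@EY; Z=q[:,2]; px=c['pixels'].reshape(-1,3).astype(int)
b=(abs(X-49)<8)&(abs(Y)<36)&(Z>97)&(Z<106); print('bar n',b.sum(),np.median(Z[b]),np.percentile(X[b],[2,50,98]))
o=(px[:,0]>150)&(px[:,2]<90)&(px[:,0]-px[:,1]>50)&(abs(X-49)<15)&(abs(Y)<50); print('lip',o.sum(),np.percentile(Z[o],[10,50,90]) if o.any() else '',np.percentile(X[o],[5,50,95]) if o.any() else '')
E
python3 g.py
```

```text
tilt 14.98 n 2171 x -54.9 98.0 plate top at x=-65,46,49,106: [ 61.7  91.4  92.2 107.5] tcp [ 562.23 -174.49  107.14] F [ 0.01  0.25 -0.98] M [ 0.051  0.094 -0.026] t 7.0
  return _methods._mean(a, axis=axis, dtype=dtype,
  ret = ret.dtype.type(ret / rcount)
Traceback (most recent call last):
  File "g.py", line 4, in <module>
    b=(abs(X-49)<8)&(abs(Y)<36)&(Z>97)&(Z<106); print('bar n',b.sum(),np.median(Z[b]),np.percentile(X[b],[2,50,98]))
                                                                                      ~~~~~~~~~~~~~^^^^^^^^^^^^^^^^
IndexError: index -1 is out of bounds for axis 0 with size 0
```

Call:
move_arm:
  steps:
    - {"jaw":8,"x":-0.3,"y":0,"z":-0.6,"spin":0}
    - {"jaw":8,"x":-0.3,"y":0,"z":-0.6,"spin":0}
    - {"jaw":8,"x":0,"y":0,"z":0,"spin":0}
    - {"jaw":8,"x":0,"y":0,"z":0,"spin":0}

```text
time_s: 7.33
tcp_pos: [561.7, -174.4, 108.4]
orientation: [[0.996, -0.093, -0.0], [-0.093, -0.996, -0.0], [-0.0, 0.0, -1.0]]
wrist_force: [0.9, 1.0, -1.3]
gripper_width: 12.1
grip_force: 3.5
```

Call:
move_arm:
  steps:
    - {"jaw":8,"x":-0.2,"y":0,"z":-0.4,"spin":0}
    - {"jaw":8,"x":0,"y":0,"z":0,"spin":0}
    - {"jaw":8,"x":0,"y":0,"z":0,"spin":0}

```text
time_s: 7.58
tcp_pos: [561.5, -174.4, 108.8]
orientation: [[0.996, -0.093, 0.0], [-0.093, -0.996, -0.0], [0.0, 0.0, -1.0]]
wrist_force: [-0.4, 0.0, -1.3]
gripper_width: 12.0
grip_force: 3.5
```

Call:
move_arm:
  steps:
    - {"jaw":8,"x":-0.2,"y":0,"z":-0.4,"spin":0}
    - {"jaw":8,"x":0,"y":0,"z":0,"spin":0}
    - {"jaw":8,"x":0,"y":0,"z":0,"spin":0}

```text
time_s: 7.83
tcp_pos: [561.3, -174.4, 109.2]
orientation: [[0.996, -0.093, -0.0], [-0.093, -0.996, -0.0], [-0.0, 0.0, -1.0]]
wrist_force: [0.6, -0.4, -1.0]
gripper_width: 11.8
grip_force: 3.5
```

```bash
python3 -c "
from h import *
board('w7')"
```

```text
tilt 15.75 n 2143 x -54.9 97.5 plate top at x=-65,46,49,106: [ 61.8  93.1  93.9 110. ] tcp [ 561.33 -174.42  109.19] F [-0.05  0.02 -1.99] M [ 0.022 -0.062  0.022] t 7.8833
```

Call:
move_arm:
  steps:
    - {"jaw":8,"x":-0.2,"y":0,"z":-0.4,"spin":0}
    - {"jaw":8,"x":0,"y":0,"z":0,"spin":0}
    - {"jaw":8,"x":0,"y":0,"z":0,"spin":0}

```text
time_s: 8.13
tcp_pos: [561.1, -174.4, 109.6]
orientation: [[0.996, -0.093, -0.0], [-0.093, -0.996, -0.0], [-0.0, 0.0, -1.0]]
wrist_force: [0.2, 0.5, -0.1]
gripper_width: 12.1
grip_force: 3.5
```

Call:
move_arm:
  steps:
    - {"jaw":8,"x":-0.2,"y":0,"z":-0.4,"spin":0}
    - {"jaw":8,"x":0,"y":0,"z":0,"spin":0}
    - {"jaw":8,"x":0,"y":0,"z":0,"spin":0}

```text
time_s: 8.38
tcp_pos: [560.9, -174.4, 110.0]
orientation: [[0.996, -0.093, 0.0], [-0.093, -0.996, -0.0], [0.0, 0.0, -1.0]]
wrist_force: [-0.6, -0.1, -1.5]
gripper_width: 12.2
grip_force: 3.5
```

```bash
python3 -c "
from h import *
board('w8')"
```

```text
tilt 16.07 n 2122 x -55.0 97.2 plate top at x=-65,46,49,106: [ 61.8  93.8  94.7 111.1] tcp [ 560.9  -174.39  109.98] F [-0.14  0.08 -0.74] M [ 0.035 -0.014 -0.031] t 8.4333
```

Call:
move_arm:
  steps:
    - {"jaw":8,"x":-0.25,"y":0,"z":-0.5,"spin":0}
    - {"jaw":8,"x":0,"y":0,"z":0,"spin":0}
    - {"jaw":8,"x":0,"y":0,"z":0,"spin":0}

```text
time_s: 8.68
tcp_pos: [560.7, -174.4, 110.3]
orientation: [[0.996, -0.093, 0.0], [-0.093, -0.996, 0.0], [0.0, -0.0, -1.0]]
wrist_force: [1.0, -0.6, -4.4]
gripper_width: 11.8
grip_force: 3.5
```

Call:
move_arm:
  steps:
    - {"jaw":8,"x":-0.25,"y":0,"z":-0.5,"spin":0}
    - {"jaw":8,"x":0,"y":0,"z":0,"spin":0}
    - {"jaw":8,"x":0,"y":0,"z":0,"spin":0}

```text
time_s: 8.93
tcp_pos: [560.4, -174.3, 110.8]
orientation: [[0.996, -0.093, -0.0], [-0.093, -0.996, 0.0], [-0.0, -0.0, -1.0]]
wrist_force: [1.3, 0.0, -5.3]
gripper_width: 12.1
grip_force: 3.5
```

```bash
python3 -c "
from h import *
board('w9')"
```

```text
tilt 16.14 n 2097 x -54.9 97.2 plate top at x=-65,46,49,106: [ 61.8  93.9  94.8 111.3] tcp [ 560.41 -174.3   110.79] F [ 1.38 -1.09 -5.87] M [-0.075 -0.408 -0.066] t 8.9833
```

Call:
move_arm:
  steps:
    - {"jaw":8,"x":0.2,"y":0,"z":0.6,"spin":0}
    - {"jaw":8,"x":0,"y":0,"z":0,"spin":0}
    - {"jaw":8,"x":0,"y":0,"z":0,"spin":0}

```text
time_s: 9.23
tcp_pos: [560.5, -174.3, 110.6]
orientation: [[0.996, -0.093, -0.0], [-0.093, -0.996, -0.0], [-0.0, 0.0, -1.0]]
wrist_force: [-0.5, -0.5, -1.2]
gripper_width: 12.1
grip_force: 3.5
```

Call:
move_arm:
  steps:
    - {"jaw":8,"x":0.6,"y":0,"z":0,"spin":0}
    - {"jaw":8,"x":0.6,"y":0,"z":0,"spin":0}
    - {"jaw":8,"x":0.6,"y":0,"z":0,"spin":0}
    - {"jaw":8,"x":0,"y":0,"z":0,"spin":0}
    - {"jaw":8,"x":0,"y":0,"z":0,"spin":0}

```text
time_s: 9.65
tcp_pos: [562.5, -174.5, 110.4]
orientation: [[0.996, -0.093, 0.0], [-0.093, -0.996, -0.0], [0.0, 0.0, -1.0]]
wrist_force: [-0.7, -0.0, -0.3]
gripper_width: 12.4
grip_force: 3.5
```

```bash
python3 -c "
from h import *
board('w10')"
```

```text
tilt 16.0 n 2171 x -54.9 99.2 plate top at x=-65,46,49,106: [ 61.2  93.1  93.9 110.3] tcp [ 562.52 -174.52  110.43] F [0.2  0.49 0.48] M [-0.036  0.121 -0.019] t 9.7
```

Call:
move_arm:
  steps:
    - {"jaw":8,"x":0.7,"y":0,"z":-0.2,"spin":0}
    - {"jaw":8,"x":0.7,"y":0,"z":-0.2,"spin":0}
    - {"jaw":8,"x":0.7,"y":0,"z":-0.2,"spin":0}
    - {"jaw":8,"x":0,"y":0,"z":0,"spin":0}
    - {"jaw":8,"x":0,"y":0,"z":0,"spin":0}

```text
time_s: 10.12
tcp_pos: [564.7, -174.7, 111.0]
orientation: [[0.996, -0.093, 0.0], [-0.093, -0.996, -0.0], [0.0, 0.0, -1.0]]
wrist_force: [0.9, -0.3, -1.5]
gripper_width: 11.8
grip_force: 3.5
```

Call:
move_arm:
  steps:
    - {"jaw":8,"x":0.7,"y":0,"z":-0.2,"spin":0}
    - {"jaw":8,"x":0.7,"y":0,"z":-0.2,"spin":0}
    - {"jaw":8,"x":0.7,"y":0,"z":-0.2,"spin":0}
    - {"jaw":8,"x":0,"y":0,"z":0,"spin":0}
    - {"jaw":8,"x":0,"y":0,"z":0,"spin":0}

```text
time_s: 10.53
tcp_pos: [566.8, -174.9, 111.6]
orientation: [[0.996, -0.093, 0.0], [-0.093, -0.996, -0.0], [0.0, 0.0, -1.0]]
wrist_force: [0.1, 0.8, -0.9]
gripper_width: 11.9
grip_force: 3.5
```

```bash
python3 -c "
from h import *
board('w11')"
```

```text
tilt 16.48 n 2224 x -55.0 103.6 plate top at x=-65,46,49,106: [ 59.8  92.6  93.5 110.4] tcp [ 566.75 -174.9   111.63] F [-0.34 -0.7  -0.49] M [ 0.019 -0.083 -0.023] t 10.5833
```

Call:
move_arm:
  steps:
    - {"jaw":8,"x":1,"y":0,"z":-0.15,"spin":0}
    - {"jaw":8,"x":1,"y":0,"z":-0.15,"spin":0}
    - {"jaw":8,"x":1,"y":0,"z":-0.15,"spin":0}
    - {"jaw":8,"x":1,"y":0,"z":-0.15,"spin":0}
    - {"jaw":8,"x":1,"y":0,"z":0,"spin":0}
    - {"jaw":8,"x":1,"y":0,"z":0,"spin":0}
    - {"jaw":8,"x":0,"y":0,"z":0,"spin":0}

```text
time_s: 11.17
tcp_pos: [572.9, -175.5, 112.2]
orientation: [[0.996, -0.093, 0.0], [-0.093, -0.996, -0.0], [0.0, 0.0, -1.0]]
wrist_force: [0.7, -0.5, -1.2]
gripper_width: 12.0
grip_force: 3.5
```

Call:
move_arm:
  steps:
    - {"jaw":8,"x":1.5,"y":0,"z":0,"spin":0}
    - {"jaw":8,"x":1.5,"y":0,"z":0,"spin":0}
    - {"jaw":8,"x":1.5,"y":0,"z":0,"spin":0}
    - {"jaw":8,"x":1.5,"y":0,"z":0,"spin":0}
    - {"jaw":8,"x":1.5,"y":0,"z":0,"spin":0}
    - {"jaw":8,"x":0,"y":0,"z":0,"spin":0}
    - {"jaw":8,"x":0,"y":0,"z":0,"spin":0}

```text
time_s: 11.75
tcp_pos: [580.3, -176.1, 112.2]
orientation: [[0.996, -0.093, 0.0], [-0.093, -0.996, -0.0], [0.0, 0.0, -1.0]]
wrist_force: [0.7, 0.2, -1.1]
gripper_width: 11.6
grip_force: 3.5
```

```bash
python3 -c "
from h import *
board('w12')"
```

```text
tilt 16.72 n 2179 x -44.3 117.3 plate top at x=-65,46,49,106: [ 55.5  88.9  89.8 106.9] tcp [ 580.21 -176.14  112.21] F [-0.43 -0.44 -0.74] M [ 0.008 -0.101 -0.012] t 11.8
```

Call:
move_arm:
  steps:
    - {"jaw":8,"x":0,"y":0,"z":0,"spin":0}
    - {"jaw":8,"x":0,"y":0,"z":0,"spin":0}
    - {"jaw":8,"x":0,"y":0,"z":-0.7,"spin":0}
    - {"jaw":8,"x":0,"y":0,"z":-0.8,"spin":0}
    - {"jaw":8,"x":4,"y":0,"z":0,"spin":0}
    - {"jaw":8,"x":4,"y":0,"z":0,"spin":0}
    - {"jaw":8,"x":4,"y":0,"z":0,"spin":0}
    - {"jaw":8,"x":4,"y":0,"z":0,"spin":0}
  squeeze: 25

```text
time_s: 12.47
tcp_pos: [596.6, -177.6, 113.7]
orientation: [[0.996, -0.093, 0.0], [-0.093, -0.996, 0.0], [0.0, -0.0, -1.0]]
wrist_force: [0.0, -0.1, -1.6]
gripper_width: 11.9
grip_force: 25.0
```

Call:
move_arm:
  steps:
    - {"jaw":8,"x":3,"y":0,"z":0,"spin":0}
    - {"jaw":8,"x":3,"y":0,"z":0,"spin":0}
    - {"jaw":8,"x":3,"y":0,"z":0,"spin":0}
    - {"jaw":8,"x":3,"y":0,"z":0,"spin":0}
    - {"jaw":8,"x":0,"y":0,"z":0,"spin":0}

```text
time_s: 12.88
tcp_pos: [608.6, -178.7, 113.6]
orientation: [[0.996, -0.093, 0.0], [-0.093, -0.996, 0.0], [0.0, -0.0, -1.0]]
wrist_force: [0.4, -0.1, -0.7]
gripper_width: 11.5
grip_force: 25.0
```

```bash
python3 -c "
from h import *
board('w13')"
```

```text
tilt 16.75 n 1639 x -15.8 140.0 plate top at x=-65,46,49,106: [48.4 81.8 82.7 99.8] tcp [ 608.15 -178.7   113.57] F [ 0.34 -0.52 -1.54] M [ 0.043 -0.033  0.056] t 12.9333
```

Call:
move_arm:
  steps:
    - {"jaw":8,"x":6,"y":0,"z":0,"spin":0}
    - {"jaw":8,"x":6,"y":0,"z":0,"spin":0}
    - {"jaw":8,"x":6,"y":0,"z":0,"spin":0}
    - {"jaw":8,"x":6,"y":0,"z":0,"spin":0}
    - {"jaw":8,"x":6,"y":0,"z":0,"spin":0}
    - {"jaw":8,"x":6,"y":0,"z":0,"spin":0}
    - {"jaw":8,"x":6,"y":0,"z":0,"spin":0}
    - {"jaw":8,"x":6,"y":0,"z":0,"spin":0}

```text
time_s: 13.6
tcp_pos: [656.4, -183.2, 113.6]
orientation: [[0.996, -0.093, -0.0], [-0.093, -0.996, 0.0], [-0.0, -0.0, -1.0]]
wrist_force: [-0.4, -0.4, -0.5]
gripper_width: 11.4
grip_force: 25.0
```

Call:
move_arm:
  steps:
    - {"jaw":8,"x":6,"y":0,"z":0,"spin":0}
    - {"jaw":8,"x":6,"y":0,"z":0,"spin":0}
    - {"jaw":8,"x":6,"y":0,"z":0,"spin":0}
    - {"jaw":8,"x":6,"y":0,"z":0,"spin":0}
    - {"jaw":8,"x":6,"y":0,"z":0,"spin":0}
    - {"jaw":8,"x":6,"y":0,"z":0,"spin":0}
    - {"jaw":8,"x":6,"y":0,"z":0,"spin":0}
    - {"jaw":8,"x":0,"y":0,"z":0,"spin":0}

```text
time_s: 14.27
tcp_pos: [698.8, -187.0, 113.6]
orientation: [[0.996, -0.093, 0.001], [-0.093, -0.996, 0.0], [0.001, -0.0, -1.0]]
wrist_force: [-0.7, -1.1, -0.7]
gripper_width: 11.4
grip_force: 25.0
```

```bash
python3 -c "
from h import *
O[0]+=130
board('w14')"
```

```text
tilt 16.74 n 1759 x -54.9 106.6 plate top at x=-65,46,49,106: [ 59.9  93.3  94.2 111.4] tcp [ 698.03 -187.04  113.49] F [-0.56 -0.79 -1.89] M [ 0.018 -0.076  0.02 ] t 14.3167
```

View pics/w14.png

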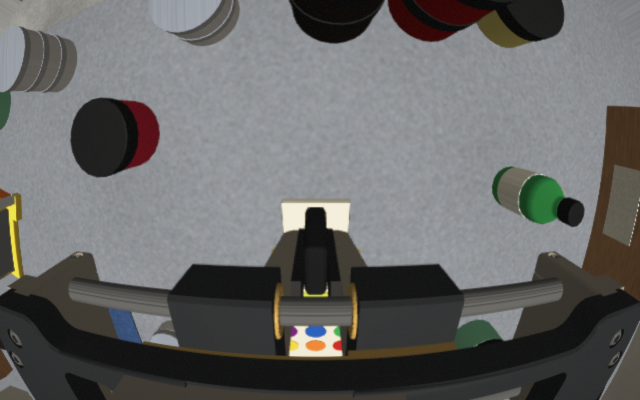

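Call:
move_arm:
  steps:
    - {"jaw":8,"x":0,"y":0,"z":-10,"spin":0}
    - {"jaw":8,"x":0,"y":0,"z":-20,"spin":0}
    - {"jaw":8,"x":0,"y":0,"z":-20,"spin":0}
    - {"jaw":8,"x":0,"y":0,"z":-10,"spin":0}
    - {"jaw":8,"x":-6,"y":-9,"z":0,"spin":0}
    - {"jaw":8,"x":-12,"y":-19,"z":0,"spin":0}
    - {"jaw":8,"x":-15,"y":-24,"z":0,"spin":0}
    - {"jaw":8,"x":-15,"y":-24,"z":0,"spin":0}
  squeeze: 30

```text
time_s: 14.98
tcp_pos: [654.9, -105.9, 172.6]
orientation: [[0.996, -0.094, -0.002], [-0.094, -0.996, 0.0], [-0.002, -0.0, -1.0]]
wrist_force: [0.6, 0.6, -1.5]
gripper_width: 11.9
grip_force: 30.0
```

Call:
move_arm:
  steps:
    - {"jaw":8,"x":-15,"y":-24,"z":0,"spin":0}
    - {"jaw":8,"x":-15,"y":-24,"z":0,"spin":0}
    - {"jaw":8,"x":-15,"y":-24,"z":0,"spin":0}
    - {"jaw":8,"x":-15,"y":-24,"z":0,"spin":0}
    - {"jaw":8,"x":-15,"y":-24,"z":0,"spin":0}
    - {"jaw":8,"x":-15,"y":-24,"z":0,"spin":0}
    - {"jaw":8,"x":-15,"y":-24,"z":0,"spin":0}
    - {"jaw":8,"x":-15,"y":-24,"z":0,"spin":0}

```text
time_s: 15.65
tcp_pos: [552.9, 96.7, 172.9]
orientation: [[0.996, -0.093, -0.002], [-0.093, -0.996, -0.0], [-0.001, 0.001, -1.0]]
wrist_force: [-0.2, 0.2, -1.9]
gripper_width: 12.0
grip_force: 30.0
```

Call:
move_arm:
  steps:
    - {"jaw":8,"x":-15,"y":-24,"z":0,"spin":0}
    - {"jaw":8,"x":-11,"y":-18,"z":0,"spin":0}
    - {"jaw":8,"x":-6,"y":-8,"z":0,"spin":0}
    - {"jaw":8,"x":0,"y":0,"z":0,"spin":-2.3}
    - {"jaw":8,"x":0,"y":0,"z":0,"spin":0}
    - {"jaw":8,"x":0,"y":0,"z":0,"spin":0}

```text
time_s: 16.15
tcp_pos: [527.7, 147.2, 173.3]
orientation: [[0.999, -0.055, -0.001], [-0.055, -0.999, -0.001], [-0.001, 0.001, -1.0]]
wrist_force: [1.2, -0.5, -1.2]
gripper_width: 11.8
grip_force: 30.0
```

```bash
python3 - <<'E'
from h import *
c=cap('top','t2'); P=pts(c); hsv=cv2.cvtColor(c['pixels'],cv2.COLOR_RGB2HSV).astype(int); H,S,V=hsv[...,0],hsv[...,1],hsv[...,2]
mc=np.array([453.8,151.7]); a=np.radians(-2.95); ex=np.array([np.cos(a),np.sin(a)]); ey=np.array([-ex[1],ex[0]])
q=P.reshape(-1,3); X=(q[:,:2]-mc)@ex; Y=(q[:,:2]-mc)@ey; Z=q[:,2]
ok=(V.ravel()>150)&(S.ravel()<60)&(abs(X)<110)&(abs(Y)<60)&(Z>85)&(Z<190)
x,z=X[ok],Z[ok]
for _ in range(10): k=np.polyfit(x,z,1); g=abs(z-np.polyval(k,x))<4; x,z=x[g],z[g]
print(len(x),'tilt',np.degrees(np.arctan(k[0])),x.min(),x.max(),np.polyval(k,[-65]))
print('Y range',np.percentile(Y[ok],[2,50,98]))
t=(abs(X+92)<25)&(abs(Y-62)<25)&(Z>20)&(Z<32); print('tin',X[t].mean(),Y[t].mean())
x=c['pixels'][170:330,190:340]; cv2.imwrite('pics/c3.png',cv2.resize(x[:,:,::-1],None,fx=3.5,fy=3.5))
E
```

```text
Traceback (most recent call last):
TypeError: expected non-empty vector for x
```

```bash
python3 - <<'E'
import h; from h import *
a=np.radians(-2.95); h.EX=np.array([np.cos(a),np.sin(a)]); h.EY=np.array([-h.EX[1],h.EX[0]]); h.O=np.array([453.8,151.7])
c=cap('wrist','w15'); q=fpts(c).reshape(-1,3); px=c['pixels'].reshape(-1,3).astype(int); X=(q[:,:2]-h.O)@h.EX; Y=(q[:,:2]-h.O)@h.EY; Z=q[:,2]
ok=(px.min(-1)>130)&(abs(Y)<45)&(X>-90)&(X<130)&(Z>95)&(Z<185); x,z=X[ok],Z[ok]; print(ok.sum())
for _ in range(12): k=np.polyfit(x,z,1); e=abs(z-np.polyval(k,x)); g=e<max(2,np.percentile(e,85)); x,z=x[g],z[g]
print('tilt',np.degrees(np.arctan(k[0])),x.min(),x.max(),np.polyval(k,[-65,100]),'Y',np.percentile(Y[ok],[2,50,98]))
b=(px[:,2]>px[:,0]+40)&(Z<8)&(abs(X)<160)&(abs(Y)<110); print('mat',b.sum(),np.percentile(X[b],[1,99]),np.percentile(Y[b],[1,99]),np.median(Z[b]))
E
```

```text
2424
tilt 16.687845988122746 -60.74817778070657 100.8085417269975 [121.75646583 171.22068916] Y [-20.63594063  -0.32887666  18.72632577]
mat 13282 [-19.17394783 128.5057261 ] [-83.56117642  81.80879026] 4.041206089547785
```

Call:
move_arm:
  steps:
    - {"jaw":8,"x":0,"y":0,"z":15,"spin":0}
    - {"jaw":8,"x":0,"y":0,"z":25,"spin":0}
    - {"jaw":8,"x":0,"y":0,"z":25,"spin":0}
    - {"jaw":8,"x":0,"y":0,"z":18,"spin":0}
    - {"jaw":8,"x":0,"y":0,"z":12,"spin":0}
    - {"jaw":8,"x":0,"y":0,"z":6,"spin":0}
    - {"jaw":8,"x":0,"y":0,"z":2,"spin":0}
    - {"jaw":8,"x":0,"y":0,"z":0,"spin":0}
  squeeze: 20

```text
time_s: 16.92
tcp_pos: [528.3, 148.0, 70.8]
orientation: [[0.999, -0.053, 0.0], [-0.053, -0.999, 0.0], [0.0, -0.0, -1.0]]
wrist_force: [0.1, 0.8, -1.5]
gripper_width: 11.9
grip_force: 20.0
```

Call:
move_arm:
  steps:
    - {"jaw":8,"x":0,"y":0,"z":1,"spin":0}
    - {"jaw":8,"x":0,"y":0,"z":1,"spin":0}
    - {"jaw":8,"x":0,"y":0,"z":1,"spin":0}
    - {"jaw":8,"x":0,"y":0,"z":0,"spin":0}
    - {"jaw":8,"x":0,"y":0,"z":0,"spin":0}
  squeeze: 10

```text
time_s: 17.33
tcp_pos: [528.2, 148.2, 68.0]
orientation: [[0.999, -0.053, 0.001], [-0.053, -0.999, 0.0], [0.001, -0.0, -1.0]]
wrist_force: [-0.0, 0.2, -0.9]
gripper_width: 11.8
grip_force: 10.0
```

Call:
move_arm:
  steps:
    - {"jaw":8,"x":0,"y":0,"z":1,"spin":0}
    - {"jaw":8,"x":0,"y":0,"z":1,"spin":0}
    - {"jaw":8,"x":0,"y":0,"z":1,"spin":0}
    - {"jaw":8,"x":0,"y":0,"z":0.5,"spin":0}
    - {"jaw":8,"x":0,"y":0,"z":0,"spin":0}
  squeeze: 8

```text
time_s: 17.75
tcp_pos: [527.8, 148.1, 63.9]
orientation: [[0.999, -0.053, -0.0], [-0.053, -0.999, -0.0], [-0.0, 0.0, -1.0]]
wrist_force: [0.3, 0.3, -2.4]
gripper_width: 11.8
grip_force: 8.0
```

Call:
move_arm:
  steps:
    - {"jaw":8,"x":0,"y":0,"z":0.5,"spin":0}
    - {"jaw":8,"x":0,"y":0,"z":0.5,"spin":0}
    - {"jaw":8,"x":0,"y":0,"z":0,"spin":0}
    - {"jaw":8,"x":0,"y":0,"z":0,"spin":0}
  squeeze: 6

```text
time_s: 18.08
tcp_pos: [528.0, 148.1, 63.1]
orientation: [[0.999, -0.053, -0.0], [-0.053, -0.999, -0.0], [-0.0, 0.0, -1.0]]
wrist_force: [-1.1, -0.6, -0.6]
gripper_width: 12.1
grip_force: 6.0
```

Call:
move_arm:
  steps:
    - {"jaw":8,"x":0,"y":0,"z":0.5,"spin":0}
    - {"jaw":8,"x":0,"y":0,"z":0.5,"spin":0}
    - {"jaw":8,"x":0,"y":0,"z":0,"spin":0}
    - {"jaw":8,"x":0,"y":0,"z":0,"spin":0}
  squeeze: 6

```text
time_s: 18.42
tcp_pos: [528.2, 148.1, 62.4]
orientation: [[0.999, -0.053, 0.0], [-0.053, -0.999, -0.0], [0.0, -0.0, -1.0]]
wrist_force: [0.5, -1.0, 2.1]
gripper_width: 11.8
grip_force: 6.0
```

Call:
move_arm:
  steps:
    - {"jaw":8,"x":0,"y":0,"z":0,"spin":0}
    - {"jaw":8,"x":0,"y":0,"z":0,"spin":0}
    - {"jaw":16,"x":0,"y":0,"z":0,"spin":0}
    - {"jaw":24,"x":0,"y":0,"z":0,"spin":0}
    - {"jaw":40,"x":0,"y":0,"z":0,"spin":0}
    - {"jaw":40,"x":0,"y":0,"z":0,"spin":0}
    - {"jaw":40,"x":0,"y":0,"z":0,"spin":0}
  squeeze: 3

```text
time_s: 19.0
tcp_pos: [527.9, 148.1, 62.0]
orientation: [[0.999, -0.053, -0.0], [-0.053, -0.999, -0.0], [-0.0, 0.0, -1.0]]
wrist_force: [0.7, -0.0, 0.8]
gripper_width: 39.8
grip_force: 0.0
```

Call:
move_arm:
  steps:
    - {"jaw":40,"x":0,"y":0,"z":0,"spin":0}
    - {"jaw":40,"x":0,"y":0,"z":-5,"spin":0}
    - {"jaw":40,"x":0,"y":0,"z":-15,"spin":0}
    - {"jaw":40,"x":0,"y":0,"z":-25,"spin":0}
    - {"jaw":40,"x":0,"y":0,"z":-30,"spin":0}
    - {"jaw":40,"x":0,"y":0,"z":-30,"spin":0}
    - {"jaw":40,"x":-20,"y":0,"z":-10,"spin":0}
    - {"jaw":40,"x":-25,"y":0,"z":0,"spin":0}

```text
time_s: 19.67
tcp_pos: [485.8, 151.1, 180.6]
orientation: [[0.998, -0.055, 0.007], [-0.055, -0.999, 0.002], [0.007, -0.003, -1.0]]
wrist_force: [-0.7, 1.1, -0.3]
gripper_width: 39.8
grip_force: 0.0
```

Call:
move_arm:
  steps:
    - {"jaw":40,"x":-25,"y":0,"z":0,"spin":0}
    - {"jaw":40,"x":-25,"y":0,"z":0,"spin":0}
    - {"jaw":40,"x":-15,"y":0,"z":0,"spin":0}
    - {"jaw":40,"x":0,"y":0,"z":0,"spin":0}
    - {"jaw":40,"x":0,"y":0,"z":0,"spin":0}
    - {"jaw":40,"x":0,"y":0,"z":0,"spin":0}
    - {"jaw":40,"x":0,"y":0,"z":0,"spin":0}
    - {"jaw":40,"x":0,"y":0,"z":0,"spin":0}

```text
time_s: 20.33
tcp_pos: [418.9, 153.9, 177.1]
orientation: [[0.999, -0.054, -0.0], [-0.054, -0.999, 0.0], [-0.0, -0.0, -1.0]]
wrist_force: [-0.2, -0.1, -0.5]
gripper_width: 40.0
grip_force: 0.0
```

```bash
python3 - <<'E'
from h import *
c=cap('wrist','w16'); q=fpts(c).reshape(-1,3); px=c['pixels'].reshape(-1,3).astype(int)
a=np.radians(-2.95); ex=np.array([np.cos(a),np.sin(a)]); ey=np.array([-ex[1],ex[0]]); r=q[:,:2]-np.array([453.8,151.7])
X=r@ex; Y=r@ey; Z=q[:,2]
ok=(px.min(-1)>130)&(abs(Y)<45)&(X>-90)&(X<130)&(Z>6)&(Z<70); x,z=X[ok],Z[ok]
for _ in range(12): k=np.polyfit(x,z,1); e=abs(z-np.polyval(k,x)); g=e<max(2,np.percentile(e,85)); x,z=x[g],z[g]
print(ok.sum(),'tilt',np.degrees(np.arctan(k[0])),'x',x.min(),x.max(),'z',np.polyval(k,[-65,0,99]),'Y',np.percentile(Y[ok],[1,50,99]))
s=manip.get_state(); print(s['tcp_pos'],s['time_s'],s['wrist_force'],s['gripper_width'])
E
```

```text
6795 tilt 17.52115966844877 x -63.841207228278456 99.70231225846827 z [ 9.44413437 29.96495001 61.21973075] Y [-36.5889498    2.36972382  37.58452417]
[418.75249363 153.86349383 177.02377065] 20.3833 [ 0.11306478 -0.90850746  0.05263235] 40.034030418369774
```

View pics/w16.png

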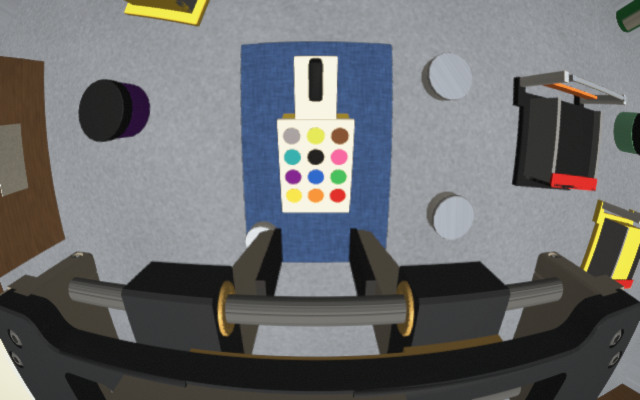

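The picture shows the board resting on the blue mat around pixel (316,150), colours up with the handle at the far end. The measured tilt is 17.5°, which matches rest, and it is centred to about 2 mm. The tins are undisturbed and the gripper is clear.

```bash
python3 -c "
from workcell import manip
print(manip.hand_in())"
```

```text
the job is handed in; nothing more can be done
None
```

The board is out of the holder and resting in the middle of the mat, colours up with the handle away from the robot, and the job is handed in; the hand-in reported no verdict.

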